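# Close up the findings on the cobbler's bench

### The job

The stitching is done: with the fingertips or the outside of the fingers, gently push the drawer of thread bobbins fully home into its cabinet and fold the lid of the tack box down until it is shut, in either order; nothing needs to be gripped, and neither is to be rammed or forced past its stop. Leave the drawer of rubber heels open just as it is, do not lift the tack box or shove it along the bench, and leave the other things on the bench where they are.

Things in the scene. Friction and masses are not known exactly. Their poses are not given: they have to be found in the camera images.
- bobbin_unit: Single-drawer cabinet, grey painted steel with a brown wooden drawer front: 180 mm deep (its x), 110 wide (y), 95 high; the taller, narrower one of the two cabinets; its drawer holds rows of upright thread bobbins (25 mm across). Origin at the centre of its underside, on the bench. It is screwed to the bench, its front looks toward the robot (its own -x), its drawer slides out to its own -x.
- bobbin_drawer (a joint): How far the bobbin drawer is out, m: 0 is fully home against the stop (front panel flat against the cabinet), 0.10 is its limit. Starts 0.035 to 0.07 out. It stays where it is left and slides with about 2 N of friction.
- bobbin_front (a point): Point on the outer face of the bobbin drawer's front panel, in the middle of its width, 70 mm above the bench (25 mm below the cabinet's top); moves with the drawer. The panel is flat, 10 mm thick, 110 wide, from 3 to 92 mm above the bench; its outer face is 10 mm in front of the cabinet when shut. A brass knob 18 mm across sticks out 18 mm from its middle, 26 mm above the bench.
- heel_unit: Single-drawer cabinet of the same make: 180 mm deep, 140 wide, 70 high; the lower, wider one; its drawer holds black rubber heels (50 mm wide, D-shaped). Origin at the centre of its underside. It is screwed to the bench, its front looks toward the robot (its own -x), its drawer slides out to its own -x. To be left alone.
- heel_drawer (a joint): How far the heel drawer is out, m (0 home). Starts 0.035 to 0.07 out; must stay so.
- heel_front (a point): Point on the outer face of the heel drawer's front panel, mid-width, 45 mm above the bench; the panel is 140 mm wide, up to 67 mm high, with a knob like the other.
- tack_box: Loose pale plywood box of tacks, 130 x 130 mm, 75 high, walls 8 mm, about 1.1 to 1.7 kg, with a lid hinged on its far rim (its own +x side). Origin at the centre of its underside, on the bench.
- tack_lid (a joint): Angle of the tack box's lid, rad: 0 is shut, lying level on the rim; grows as the edge nearest the robot swings up; 1.57 is upright. Starts at 0.8 to 1.2, leaning over the box. A stiff hinge (about 0.2 N m) holds it at any angle; it does not fall by itself.
- tack_hinge (a point): Middle of the lid's hinge line, on the box: at the far rim, 65 mm along the box's own +x from its centre, 75 mm above the bench. The hinge line runs along the box's own y.
- tack_edge (a point): Middle of the lid's free edge, on the lid's outer face: 130 mm from the hinge along the lid. The lid is a flat plywood panel 130 x 130 x 8 mm; its outer face (on top when shut) is 8 mm from the plane through the hinge.
- spool_a: Loose wooden spool of pale thread, 40 mm across, 72 high, upright, in front of a gap between the boxes. Origin at the centre of its underside.
- spool_b: Loose wooden spool of black thread, 40 mm across, 72 high, upright, in front of the other gap. Origin at the centre of its underside.
- glue_tin: Loose tin, 72 mm across, 90 high, upright, beyond the boxes. Origin at the centre of its underside.
- dye_jar: Loose amber jar, 52 mm across, 85 high, upright, beyond the boxes. Origin at the centre of its underside.
- hammer: Hammer lying at the left of the boxes.
- brush: Brush lying at the right front.
- wax: Yellow block of wax, 70 x 45 x 25 mm, lying at the right.
Not all that is in view belongs to the job. What is shaped like the bobbin_unit but pink is not meant.

How it is judged (in metres and radians):
At the end, for the whole second after the job is handed in: The bobbin drawer is within 4 mm of home, the tack box's lid within 0.06 rad of shut, the heel drawer within 8 mm of where it was, the tack box at rest on the bench within 25 mm of where it was, and every other loose thing within 40 mm of where it was (value of joint bobbin_drawer below 0.004 m and value of joint tack_lid below 0.06 rad and distance of heel_front from where it was at the start of the episode below 0.008 m and distance of tack_box from where it was at the start of the episode below 0.025 m and height (world z) of tack_box below 0.012 m and linear speed of tack_box below 0.02 m/s and distance of each of spool_a, spool_b, glue_tin, dye_jar, hammer, brush, wax from where it was at the start of the episode below 0.04 m); the robot touches nothing.
It fails at once if the fingers press on the bobbin cabinet or its drawer, or on the tack box or its lid, with over 50 N (contact force between any of bobbin_unit, tack_box and the fingers above 50 N).
It fails at once if the heel drawer is moved more than 8 mm (distance of heel_front from where it was at the start of the episode above 0.008 m).
It fails at once if the tack box is lifted or tipped (height (world z) of tack_box above 0.012 m or angle between tack_box's own z axis and vertical above 0.12 rad).
It fails at once if the tack box is shoved more than 25 mm (distance of tack_box from where it was at the start of the episode above 0.025 m).
It fails at once if another thing is knocked over, carried off or shifted more than 40 mm (distance of any of spool_a, spool_b, glue_tin, dye_jar, hammer, brush, wax from where it was at the start of the episode above 0.04 m or angle between any of spool_a, spool_b, glue_tin, dye_jar's own z axis and vertical above 0.6 rad).
It also fails if it takes over 61 s, if anything falls off the work surface, if the arm or the gripper's body presses on something with over 40 N, if the wrist force passes 120 N, or if a joint passes its speed limit or range.

### The arm

A 6-joint arm with a two-finger parallel gripper is mounted at the origin on the work surface. World frame = base frame: x ahead of the robot, y to its left, z up, the work surface at z = 0. Lengths are in mm, angles in rad, forces in N, time in s.
With the tool pointing down it reaches from about 350 to 975 mm from the base axis. Payload 7.1 kg.
Tool frame: the origin (TCP) lies between the finger pads; the fingertips stand ctrl.tip_extent ahead of it and the grasp point (between the pads) lies 3 mm ahead of it (ctrl.tip_extent is the distance from the TCP to the fingertips, in mm); z points along the fingers, y is the direction in which the jaws open and shut (so a half turn about z gives the same grasp; the last joint's range is limited). The gripper opens to 88 mm and grips with 3 to 60 N. Pads are 20 mm wide; open, the fingers measure 115 mm over their backs; the gripper's body (75 mm by 178 mm) begins 61 mm behind the grasp point.
Start: joints at [-1.366, 0.423, 1.63, -0, 1.089, -0.019], TCP at [138.73, -609.392, 244.675] pointing down, gripper open.
Joint ranges: [-3, 3], [-0.9, 2.11], [0.09, 2.58], [-1.31, 4.45], [0.11, 2.69], [-2.54, 2.54]. Speed limits (rad/s): [2.39, 2.39, 3.01, 3.14, 3.14, 3.14].

### API

Orientations are given as a rotation vector (axis times angle).
In Python, from workcell import ctrl, viewer gives the robot as it stands.
- The arm moves only by the shell command python3 -m crank 'ROWS' [OPENING]. ROWS is text: rows parted by semicolons, each of 4 numbers parted by spaces: the shift along the tool's x, y, z in mm, then the turn about the tool's z in degrees. In form: x y z spin; .... A call has 1 to 12 rows; each row is the pose to reach, as a shift and turn from the pose measured when the call began, along the tool's axes at that moment; what a row does not reach only later rows make up. A row lasts 1/8 s, in which the tool goes at most 62.5 mm and 10.7 degrees, less where a joint would pass 70% of its speed; a pose out of reach is approached as far as the arm can. A call with a gripper value outside its range is refused whole. OPENING is the closure, from 0 (fully open) to 1 (shut), set as the call begins (- or left out, the last holds). The fingers move at their own pace and stop on an object; the grip force is fixed at half the most. Time passes only in rows, so rows that repeat a pose let the fingers close. It gives the time, the measured TCP pose, the force and the opening at its end, in the units of the state.
- ctrl.get_obs(): the state, without advancing time (a new reading comes with each control period).
- viewer.get_image(name): name is "scene" or "top"; returns a dict with "color" (400x640x3 uint8, red, green, blue), "vfov" (degrees; the focal length in pixels is half the picture's height over the tangent of half this angle, whatever the lens; pixels are square), "cx", "cy" (the principal point, pixels), "extrinsics" (4x4, takes a point from camera to world coordinates). Camera axes: x right, y down, z forward; pixel columns grow to the right and rows downward; lengths in mm; the calibration is good to about 2 mm. A picture is of the moment at which its call begins. There is no depth.
- ctrl.close_job(): hands the job in, once; it reports no verdict.
The state is a dict: "t": time; "qpos": joint angles; "qvel": joint speeds; "joint_torque": joint torques, N m; "ee_pos": TCP position; "orientation": TCP orientation; "ft_force": force on the tool from outside, world axes, zero at the start; "moment": the same for the moment, N m; "width": finger opening in mm.
Only numpy, scipy, OpenCV 4.12 (cv2) and the standard library are available. Lean on these libraries where they do the work, as an engineer would, in place of code of your own. Each camera call takes 0.05 s, during which the arm holds its last target. There are 200 camera calls.

## Working session

There is one attempt and no reset: what is moved stays moved. The work goes in short steps, Python scripts to look and compute and a shell command to move; the robot and the scene stay as the last step left them, time stands still between calls to the robot, and variables do not carry over. Pictures are saved under pics/ and viewed, and the job is handed in when it is done.

```bash
ls; mkdir -p pics
cat > h.py <<'E'
import numpy as np,cv2
from workcell import ctrl,viewer
from scipy.spatial.transform import Rotation as R
def snap(n,f):
    d=viewer.get_image(n); cv2.imwrite('pics/'+f,d['color'][:,:,::-1]); return d
def K(d):
    f=200/np.tan(np.radians(d['vfov'])/2); return f
def ray(d,u,v):
    f=K(d);E=np.array(d['extrinsics']);r=E[:3,:3]@np.array([(u-d['cx'])/f,(v-d['cy'])/f,1]);return E[:3,3],r
def atz(d,u,v,z):
    o,r=ray(d,u,v);return o+r*(z-o[2])/r[2]
def proj(d,p):
    E=np.array(d['extrinsics']);c=E[:3,:3].T@(np.array(p)-E[:3,3]);f=K(d);return c[0]/c[2]*f+d['cx'],c[1]/c[2]*f+d['cy']
def tri(obs):
    A=0;b=0
    for d,u,v in obs:
        o,r=ray(d,u,v);r=r/np.linalg.norm(r);M=np.eye(3)-np.outer(r,r);A=A+M;b=b+M@o
    return np.linalg.solve(A,b)
E
python3 - <<'E'
from h import *
import pickle
ds={}
for n in('scene','top'):
    d=snap(n,n+'0.png');ds[n]=d;print(n,d['vfov'],d['cx'],d['cy'],np.round(d['extrinsics'],3).tolist(),[k for k in d])
pickle.dump(ds,open('d0.pkl','wb'))
print(ctrl.tip_extent,ctrl.get_obs())
E
```

```text
pics
scene 43.11106440462788 318.2791296430922 200.0190831695673 [[0.275, 0.796, -0.539, 1259.616], [0.962, -0.224, 0.159, -214.484], [0.006, -0.562, -0.827, 1271.399], [0.0, 0.0, 0.0, 1.0]] ['color', 'vfov', 'cx', 'cy', 'extrinsics']
top 49.62927545683394 326.3406589361467 205.94904020289283 [[-0.021, -0.985, 0.171, 265.353], [-1.0, 0.023, 0.008, 3.325], [-0.011, -0.17, -0.985, 1480.677], [0.0, 0.0, 0.0, 1.0]] ['color', 'vfov', 'cx', 'cy', 'extrinsics']
22.0 {'t': 0.1, 'qpos': array([-1.36598251e+00,  4.23769574e-01,  1.63058026e+00, -1.70038972e-05,
        1.08858087e+00, -1.89883279e-02]), 'qvel': array([ 0.00047428, -0.00016524, -0.00130227, -0.00144263,  0.00110343,
        0.00029455]), 'joint_torque': array([ 9.54661118e-04, -5.45615852e+01, -2.74324805e+01,  6.46292302e-02,
        1.89094862e-02, -4.07150537e-05]), 'ee_pos': array([ 138.64767986, -608.96426024,  243.98927512]), 'orientation': array([-3.12061994e+00, -3.50678082e-01,  2.18464663e-04]), 'ft_force': array([-0.24297976, -0.28728024,  0.02321739]), 'moment': array([ 0.0294618 , -0.00228777, -0.0381571 ]), 'width': 87.84146741341895}
```

View pics/scene0.png

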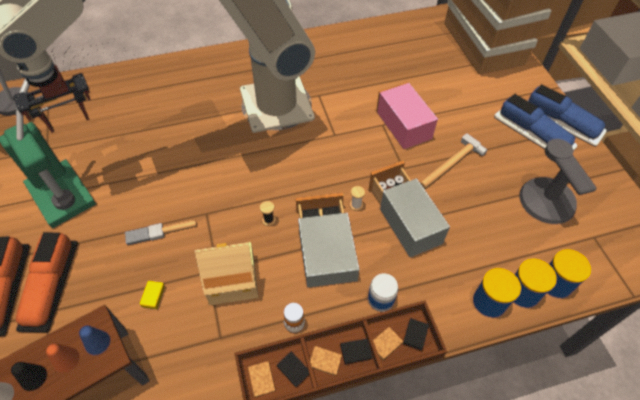

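View pics/top0.png

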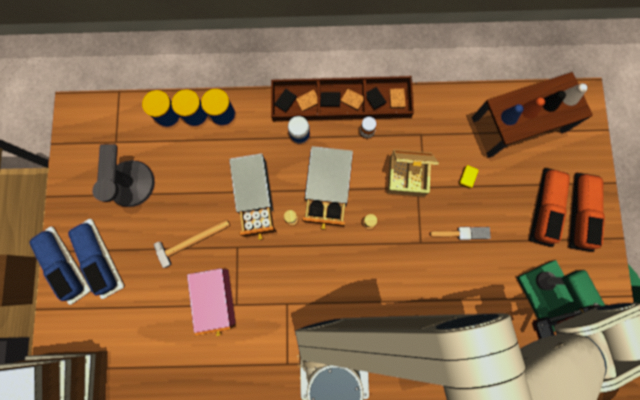

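Cabinet candidates in the top view are the grey narrow one with white bobbins (253,195), the grey wide one with black heels (328,185) and the pink decoy (210,300). I choose (253,195). The only tack box is at (410,173). Next I check both in a close crop.

Run:
```python
import cv2
a=cv2.imread('pics/top0.png')[140:250,220:440];b=cv2.imread('pics/scene0.png')[155:310,190:450]
cv2.imwrite('pics/c1.png',cv2.resize(a,(792,396),interpolation=cv2.INTER_CUBIC))
cv2.imwrite('pics/c2.png',cv2.resize(b,(780,465),interpolation=cv2.INTER_CUBIC))
```

```text
(no output)
```

View pics/c1.png

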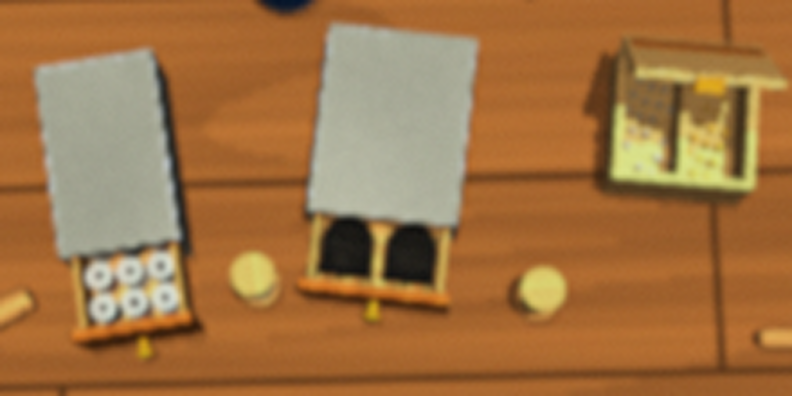

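View pics/c2.png

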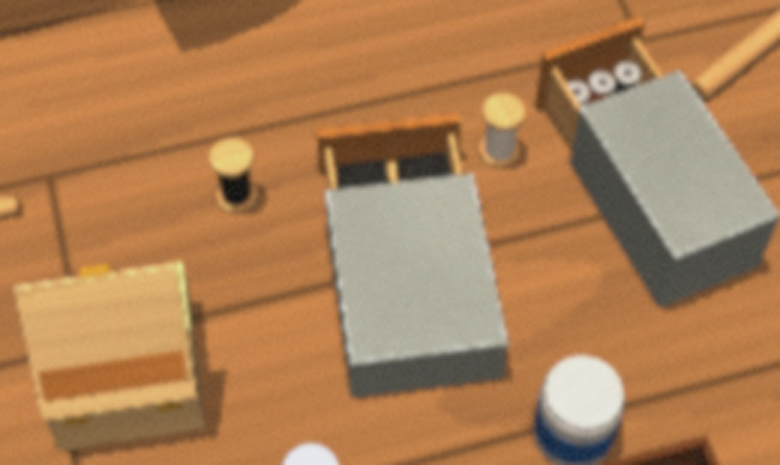

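```bash
cat > m.py <<'E'
from h import *
import pickle
ds=pickle.load(open('d0.pkl','rb'));T=ds['top'];S=ds['scene']
c1=lambda x,y:(T,220+(x+.5)/3.6-.5,140+(y+.5)/3.6-.5)
c2=lambda x,y:(S,190+(x+.5)/3-.5,155+(y+.5)/3-.5)
def show(n,p):print(n,np.round(p,1))
for n,x,y,z in [('FL',36,68,95),('FR',153,49,95),('NR',183,240,95),('NL',62,257,95),('panL',75,341,92),('panR',190,323,92),('knob',146,352,26),
 ('boxNL',609,183,75),('boxNR',756,191,75),('spoolpale top',253,273,72),('spoolblk top',542,289,72),('heelpanL',298,290,67),('heelpanR',448,304,67),('heelFR',478,40,70),('hNR',458,228,70)]:
    show(n,atz(*c1(x,y),z))
for n,x,y,z in [('FL',678,258,95),('FL',776,216,95),('NR?',580,105,95),('NL',684,72,95),('panR',541,60,92),('panL',640,22,92),('spoolpale',504,110,72),('spoolblk',232,157,72)]:
    show('s '+n,atz(*c2(x,y),z))
show('lid L edge',tri([c1(637,75),c2(182,264)]))
show('lid R edge',tri([c1(785,84),c2(16,288)]))
show('hinge L',tri([c1(626,40),c2(200,400)]))
show('hinge R',tri([c1(774,48),c2(52,420)]))
E
python3 m.py
```

```text
FL [672.7 331.9  95. ]
FR [688.3 223.9  95. ]
NR [508.4 196.   95. ]
NL [495.4 305.4  95. ]
panL [419.3 293.3  92. ]
panR [433.2 190.   92. ]
knob [414.7 240.2  26. ]
boxNL [ 556.  -193.8   75. ]
boxNR [ 545.3 -328.2   75. ]
spoolpale top [480.3 135.   72. ]
spoolblk top [ 459.5 -128.7   72. ]
heelpanL [464.4  94.3  67. ]
heelpanR [448.3 -42.8  67. ]
heelFR [697.1 -77.9  70. ]
hNR [518.1 -53.9  70. ]
s FL [688.9 225.9  95. ]
s FL [672.3 328.   95. ]
s NR? [508.1 199.3  95. ]
s NL [498.5 309.5  95. ]
s panR [445.3 182.3  92. ]
s panL [427.3 292.4  92. ]
s spoolpale [479.1 134.6  72. ]
s spoolblk [ 461.1 -130.3   72. ]
lid L edge [ 627.5 -203.5  186.2]
lid R edge [ 615.2 -332.9  188.3]
hinge L [ 694.3 -214.    69.2]
hinge R [ 681.  -343.5   78.7]
```

```bash
python3 -m crank '0 0 -20 0; 0 0 -40 0; 50 -17 -40 2; 100 -34 -40 4; 150 -52 -40 6; 200 -69 -40 8; 250 -86 -40 10; 300 -103 -40 12; 350 -120 -40 14; 400 -138 -40 16; 450 -155 -40 18; 450 -155 -40 18' 1
```

```text
t: 1.6
ee_pos: [545.4, -355.7, 283.5]
orientation: [-3.137, 0.136, 0.001]
ft_force: [-0.7, -0.4, -0.7]
width: 0.3
```

```bash
python3 -m crank '40 -30 0 0; 80 -60 0 0; 127 -94 0 0; 127 -94 0 0; 127 -94 20 0; 127 -94 20 0'
python3 - <<'E'
from h import *
d=snap('scene','s1.png');t=snap('top','t1.png')
a=d['color'][150:330,150:390,::-1];b=t['color'][100:220,350:510,::-1]
cv2.imwrite('pics/j1.png',np.hstack([cv2.resize(a,(480,360),interpolation=2),cv2.resize(b,(320,360),interpolation=2)]))
E
```

```text
t: 2.35
ee_pos: [677.2, -273.8, 260.6]
orientation: [-3.135, 0.138, 0.009]
ft_force: [-0.0, -0.8, 0.9]
width: 0.4
```

View pics/j1.png

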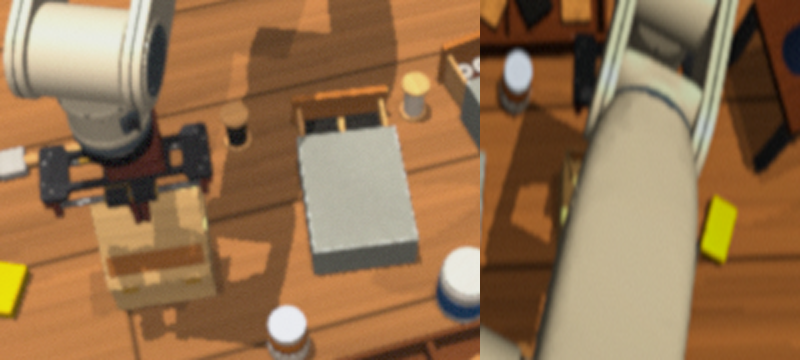

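Scene crop shows the closed fingertips (140,215) above and beyond the lid edge, centred on the lid. The way down behind the lid is clear.

```bash
python3 -m crank '0 0 20 0; 0 0 40 0; 0 0 65 0; 0 0 65 0; -8 0 65 0; -14 0 65 0; -14 0 65 0'
python3 - <<'E'
from h import *
d=snap('scene','s2.png')
cv2.imwrite('pics/j2.png',cv2.resize(d['color'][150:330,150:390,::-1],(720,540),interpolation=2))
E
```

```text
t: 3.32
ee_pos: [664.3, -272.8, 199.0]
orientation: [-3.137, 0.138, 0.002]
ft_force: [-0.1, -0.8, -0.0]
width: 0.5
```

View pics/j2.png

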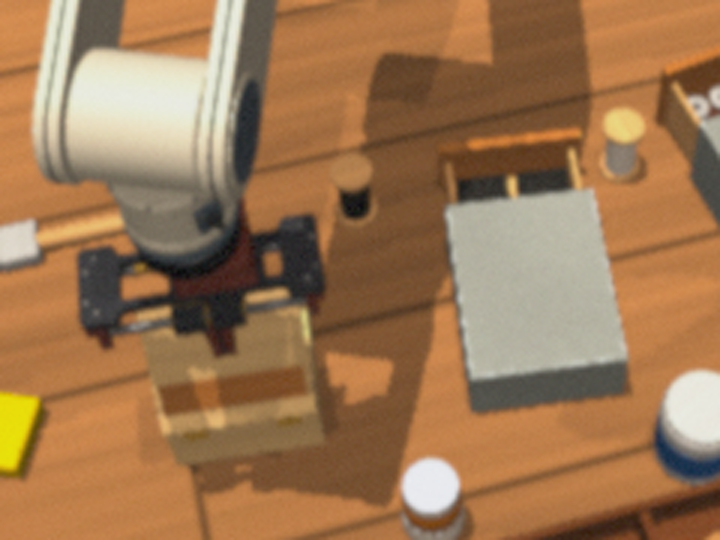

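Fingertips are just behind the lid's outer face (220,350 in the crop), not touching. Now I follow the lid's arc down.

```bash
python3 -m crank '-8 0 3 0; -16 0 6 0; -24 0 9 0; -30 0 13 0; -36 0 17 0; -41 0 21 0; -46 0 26 0; -51 0 31 0; -56 0 36 0; -60 0 42 0; -60 0 42 0'
python3 - <<'E'
from h import *
d=snap('scene','s3.png')
cv2.imwrite('pics/j3.png',cv2.resize(d['color'][150:330,150:390,::-1],(720,540),interpolation=2))
E
```

```text
t: 4.75
ee_pos: [603.9, -267.4, 156.2]
orientation: [-3.136, 0.138, 0.004]
ft_force: [0.0, -0.1, -0.7]
width: 0.5
```

View pics/j3.png

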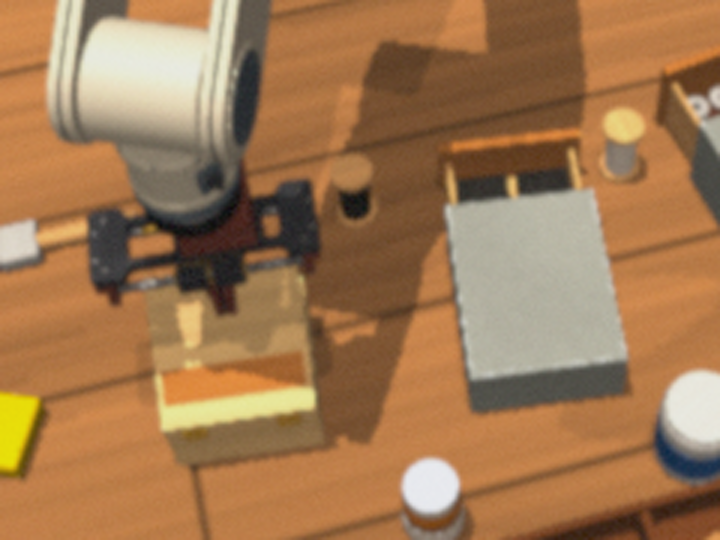

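The lid has swung down with the fingers and the box has not shifted. I continue.

```bash
python3 -m crank '-4 0 6 0; -8 0 12 0; -11 0 18 0; -14 0 24 0; -16 0 30 0; -18 0 36 0; -19 0 41 0; -20 0 45 0; -20 0 47 0; -20 0 49 0; -20 0 49 0'
```

```text
t: 6.18
ee_pos: [584.0, -265.5, 107.4]
orientation: [-3.136, 0.138, 0.004]
ft_force: [-1.2, 0.4, 0.3]
width: 0.5
```

```bash
python3 -m crank '0 0 1 0; 0 0 2 0; 0 0 2 0'; python3 -m crank '0 0 1 0; 0 0 1 0'
```

```text
t: 6.55
ee_pos: [584.0, -265.5, 105.4]
orientation: [-3.136, 0.138, 0.004]
ft_force: [-0.6, -0.8, 1.2]
width: -0.0
t: 6.8
ee_pos: [584.1, -265.5, 105.3]
orientation: [-3.136, 0.138, 0.004]
ft_force: [-2.7, 0.2, 7.7]
width: 0.7
```

```bash
python3 -m crank '0 0 -30 0; 0 0 -70 0; 0 0 -110 0; -24 -48 -110 -1; -48 -96 -110 -3; -72 -144 -110 -4; -96 -193 -110 -5; -120 -241 -110 -7; -145 -289 -110 -8; -169 -337 -110 -9; -193 -385 -110 -10; -193 -385 -110 -10'
python3 - <<'E'
from h import *
d=snap('scene','s4.png');t=snap('top','t4.png')
cv2.imwrite('pics/j4.png',cv2.resize(d['color'][150:330,150:390,::-1],(720,540),interpolation=2))
cv2.imwrite('pics/j4t.png',cv2.resize(t['color'][100:260,340:500,::-1],(560,560),interpolation=2))
E
```

```text
t: 8.3
ee_pos: [424.7, 137.3, 216.7]
orientation: [-3.135, -0.143, 0.004]
ft_force: [0.3, -0.6, -0.7]
width: 0.8
```

View pics/j4.png

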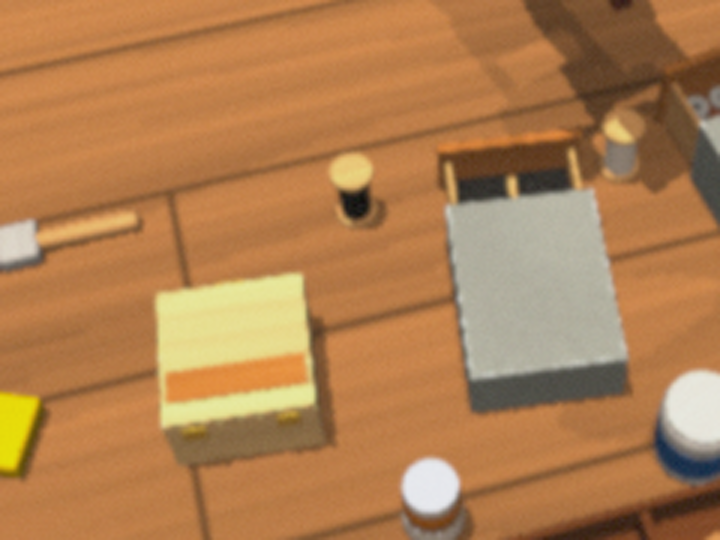

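View pics/j4t.png

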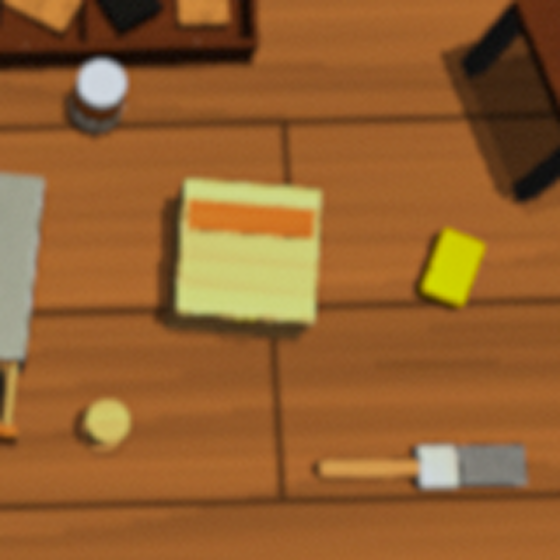

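The lid lies flat and shut (235,250 in the top crop), with box, spool, jar, wax and brush where they were. Next, in front of the bobbin drawer.

```bash
python3 -m crank '-12 -34 0 -1; -24 -68 0 -2; -36 -102 0 -3; -36 -102 0 -3; -36 -102 30 -3; -36 -102 60 -3; -36 -102 90 -3; -36 -102 120 -3; -36 -102 138 -3; -36 -102 138 -3'
python3 - <<'E'
from h import *
d=snap('scene','s5.png');t=snap('top','t5.png')
cv2.imwrite('pics/j5.png',cv2.resize(d['color'][130:260,320:500,::-1],(720,520),interpolation=2))
E
```

```text
t: 9.65
ee_pos: [380.9, 232.1, 77.9]
orientation: [-3.133, -0.217, 0.007]
ft_force: [0.6, 0.1, 0.1]
width: 0.9
```

View pics/j5.png

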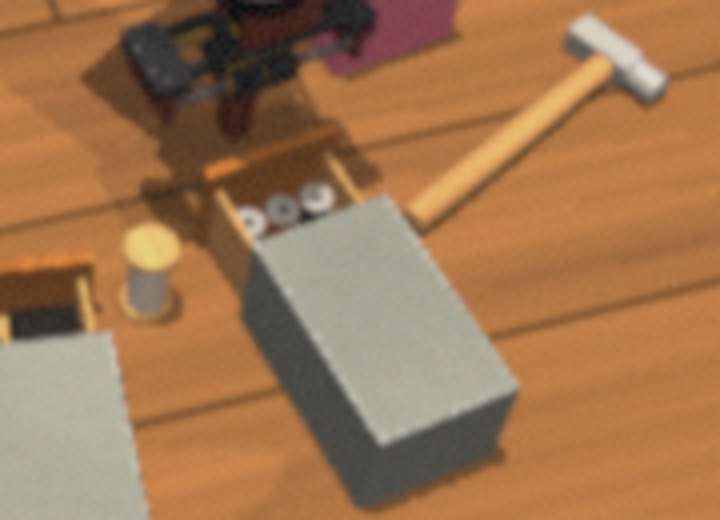

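Fingers stand just in front of the panel's middle (235,130 against panel edge 205–335,150), with spool and hammer clear. I push along tool x.

```bash
python3 -m crank '10 0 0 0; 20 0 0 0; 28 0 0 0; 34 0 0 0; 39 0 0 0; 44 0 0 0; 50 0 0 0; 56 0 0 0; 62 0 0 0; 68 0 0 0; 74 0 0 0; 74 0 0 0'; python3 -m crank '5 0 0 0; 10 0 0 0; 14 0 0 0; 17 0 0 0; 19 0 0 0; 21 0 0 0; 21 0 0 0'
```

```text
t: 11.25
ee_pos: [455.9, 243.4, 79.3]
orientation: [-3.131, -0.218, 0.0]
ft_force: [-0.3, 0.1, 0.2]
width: 0.2
t: 12.12
ee_pos: [477.0, 246.4, 79.3]
orientation: [-3.131, -0.217, -0.0]
ft_force: [-1.2, -0.9, -1.6]
width: 0.6
```

Run:
```python
from h import *
d=snap('scene','s6.png');t=snap('top','t6.png')
cv2.imwrite('pics/j6.png',cv2.resize(d['color'][130:260,320:500,::-1],(720,520),interpolation=2))
```

```text
(no output)
```

View pics/j6.png

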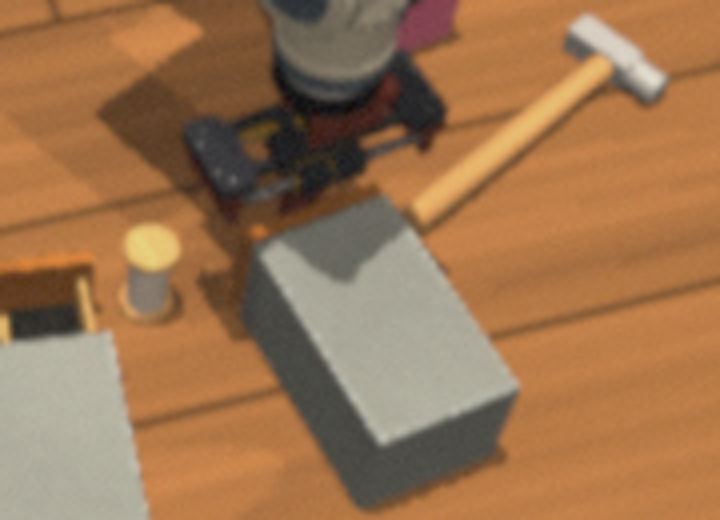

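Drawer is nearly home (panel edge at 255,232, next to the cabinet's front edge). I creep in millimetres while watching the force.

```bash
python3 -m crank '1 0 0 0; 2 0 0 0; 2 0 0 0'; python3 -m crank '1 0 0 0; 2 0 0 0; 2 0 0 0'
```

```text
t: 12.6
ee_pos: [479.0, 246.7, 79.4]
orientation: [-3.131, -0.217, -0.001]
ft_force: [-1.4, -0.4, -1.2]
width: 0.0
t: 12.98
ee_pos: [481.2, 247.0, 79.4]
orientation: [-3.131, -0.217, -0.001]
ft_force: [-1.3, -0.3, -1.6]
width: 0.4
```

```bash
python3 -m crank '1 0 0 0; 2 0 0 0; 2 0 0 0'; python3 -m crank '1 0 0 0; 1 0 0 0'
```

```text
t: 13.35
ee_pos: [481.7, 247.1, 79.4]
orientation: [-3.132, -0.217, 0.004]
ft_force: [-8.1, 0.2, 5.7]
width: 0.5
t: 13.6
ee_pos: [481.6, 247.1, 79.4]
orientation: [-3.132, -0.217, 0.007]
ft_force: [-6.7, -0.1, 3.9]
width: 0.6
```

The motion stopped at x = 481.7 (predicted 482) and the force rose to about 8 N, so it is at the stop. I back off, rise and check.

```bash
python3 -m crank '-10 0 0 0; -30 0 0 0; -60 0 0 0; -60 0 -40 0; -60 0 -80 0; -60 0 -120 0; -60 -40 -150 0; -60 -80 -150 0; -60 -120 -150 0; -60 -120 -150 0'
python3 - <<'E'
from h import *
import pickle
S0=pickle.load(open('d0.pkl','rb'))
d=snap('scene','s7.png');t=snap('top','t7.png')
a=cv2.resize(d['color'][150:330,110:440,::-1],(800,436),interpolation=2);cv2.imwrite('pics/j7.png',a)
cv2.imwrite('pics/j7t.png',cv2.resize(t['color'][100:260,140:500,::-1],(792,352),interpolation=2))
E
```

```text
t: 14.85
ee_pos: [406.1, 359.6, 230.3]
orientation: [-3.13, -0.222, 0.004]
ft_force: [0.7, -0.7, -0.3]
width: 0.5
```

View pics/j7.png

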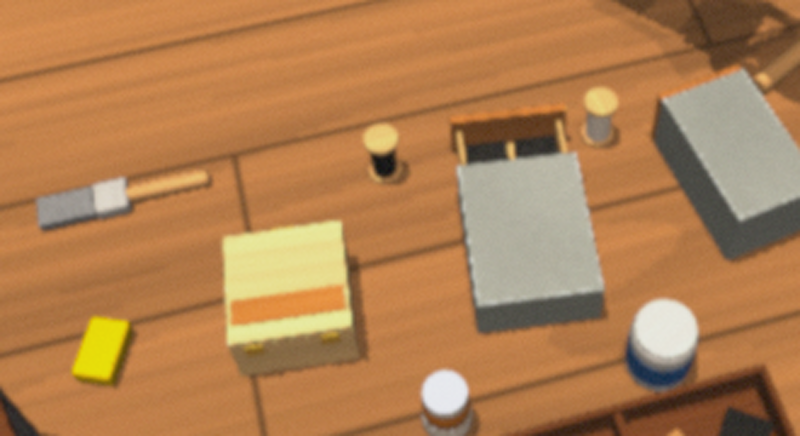

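View pics/j7t.png

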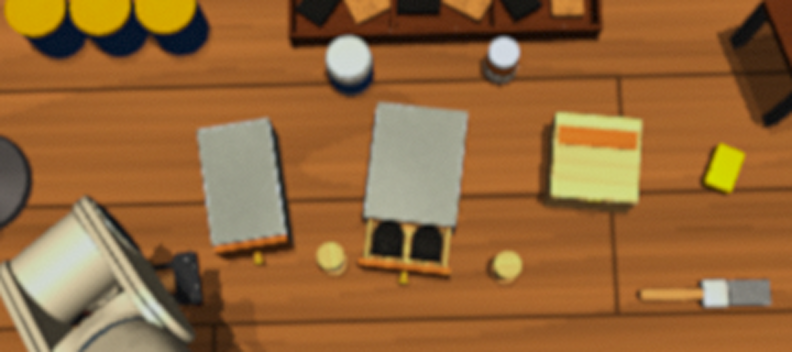

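Drawer panel is flush on its cabinet (250,245), the lid is shut (597,160), the heel drawer is still open (405,245), and everything else is in place. The arm is clear, so I hand in.

```bash
python3 -c "
from workcell import ctrl
print(ctrl.close_job())"
```

```text
the job is handed in; nothing more can be done
None
```

The bobbin drawer is fully home and the tack box lid is shut, and the job was handed in at about 15 s of the 61 s allowed.

- **Lid:** I folded it down along its arc with closed fingertips. It stopped with the fingertips at 83.3 mm, against 83 mm expected for shut, at about 8 N.
- **Drawer:** I pushed it in and finished in millimetre steps. It stopped at x = 481.7 mm, against 482 mm predicted, at about 8 N along the push. The wrist also showed about 4–6 N upward there, which backing off cleared.
- **Last pictures:** The drawer front lies flush on its cabinet and the lid is flat. By eye, the heel drawer, tack box, spools, tins, brush and wax are where they were. The hammer was mostly out of the last crops, but it had not moved in the picture taken near the end of the push.

No check failed or disagreed. The final positions were judged from the pictures and the stops, not measured again in millimetres.

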